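# Rack the glazed sash

### The job

Take the small glazed window sash out of its low bench stand and slide it down, upright, into the empty slot of the tall-sided plywood rack until it stands fully home on the slot floor, with neither end overhanging the rack, then let go of it. Set it down without dropping it, and leave the solid wooden panel where it stands in the other stand.

Things in the scene. Friction and masses are not known exactly. Their poses are not given: they have to be found in the camera images.
- sash: Glazed window sash, a rigid upright slab: white-painted frame, thin glazing-bar cross, glass set in. 22 mm thick (its x), 140 wide (its y), 150 tall (its z, up), 0.35 to 0.7 kg. Origin: centre of its underside. Top rail is 32 mm high, full 22 mm thick: pinch it across its thickness from above. Taller of the two upright slabs; starts in a low stand.
- stand: Low pale wooden stand holding the sash at the start, fixed to the bench; origin at the centre of its underside, z up. 110 mm (x) by 160 (y), 36 high. Groove along its y: 28 mm wide, 24 deep, open at the ends and on top, its floor 12 mm above the bench; lift the sash straight up out of it.
- slot (a point): Centre of the slot floor, 12 mm above the bench, in the fixed plywood rack (base 110 mm in x, 180 in y). Slot along y: 180 mm long, open-ended, 28 wide (x) up to 46 mm above its floor, then grey lips flare to a 48 mm mouth 68 mm above it. z up. The x axes of sash, slot, panel and stand are each within 18 degrees of world +x.
- panel: Bystander: solid bare wooden panel, no glass, 18 mm thick (its x), 110 wide (its y), 100 tall (its z, up); origin at the centre of its underside. Stands in a second low stand like the sash's, its top 112 mm above the bench; to be left there.
There are look-alikes about, which are no part of the job. What is shaped like the sash but turquoise is not meant. There is more than one size of the part that bears slot; the job needs the smaller.

How it is judged:
By the outcome, as a careful person would: the job done as asked, in the order asked, and still so for the second after the job is handed in, with the robot touching nothing.
It also fails if it takes over 43 s, if anything falls off the work surface, if the arm or the gripper's body presses on something with over 40 N, if the wrist force passes 120 N, or if a joint passes its speed limit or range.

### The arm

A 6-joint arm with a two-finger parallel gripper is mounted at the origin on the work surface. World frame = base frame: x ahead of the robot, y to its left, z up, the work surface at z = 0. Lengths are in m, angles in rad, forces in N, time in s.
With the tool pointing down it reaches from about 0.35 to 0.975 m from the base axis. Payload 4.9 kg.
Tool frame: the origin (TCP) lies between the finger pads; the fingertips stand 14 mm ahead of it and the grasp point (between the pads) lies 5 mm behind it (manip.finger_overhang is the distance from the TCP to the fingertips, in m); z points along the fingers, y is the line along which they close (so a half turn about z gives the same grasp; the last joint's range is limited). The gripper opens to 85 mm and grips with 20 to 120 N. Pads are 22 mm wide; open, the fingers measure 114 mm over their backs; the gripper's body (76 mm by 85 mm) begins 54 mm behind the grasp point. The pads swing forward as they close: fully open they stand 13 mm farther back than shut.
Start: joints at [-1.35, 0.053, 1.613, -0, 1.476, -0.119], TCP at [0.208, -0.589, 0.245] pointing down, gripper open.
Joint ranges: [-3.01, 3.01], [-1.01, 2.22], [0.06, 2.58], [-1.02, 4.17], [0.09, 2.62], [-3.14, 3.14]. Speed limits (rad/s): [2.57, 2.57, 3.14, 3.14, 3.14, 3.14].

### API

Orientations are given as a unit quaternion [w, x, y, z].
In Python, from plant import manip, grab_frame gives the robot as it stands.
- The arm moves only by the tool servo_tool, never from a script. Its argument "deltas" is a list that holds one entry, the list of rows, each a list of 5 numbers: the opening in per cent of the stroke, from 0 (shut) to 100 (fully open), then the shift along the world's x, y, z in m, then the turn about the world's z in degrees. A call has exactly 8 rows; each row shifts and turns the commanded pose from where the row before left it; what a row does not reach is not made up. A row lasts 1/10 s, in which the tool goes at most 50 mm and 8.59 degrees, less where a joint would pass 70% of its speed; a pose out of reach is approached as far as the arm can. A call is refused whole if a number of a shift passes 0.05 or a number of a turn 8.59, either way. A call with a gripper value outside its range is refused whole. The fingers move at their own pace and stop on an object; the grip force is fixed at half the most. Time passes only in rows, so rows that do not move let the fingers close, or fill a call up. It gives the time, the measured TCP pose, the force, the opening and the grip force at its end, in the units of the state.
- manip.state(): the state, without advancing time (a new reading comes with each control period).
- grab_frame(name): name is "scene" or "side" or "wrist"; returns a dict with "pixels" (480x640x3 uint8, red, green, blue), "z_map" (480x640 float32, m along the optical axis (not along the pixel's ray), 0 where there is no reading), "fx", "fy", "cx", "cy" (pixels), "rvec" (rotation vector, rad) and "tvec" (3), from world to camera coordinates, as OpenCV has them; the wrist camera has in their place "T_tool_cam" (4x4, takes a point from camera to tool coordinates, whose origin is the TCP and whose axes are the flange's). Camera axes: x right, y down, z forward; pixel columns grow to the right and rows downward; lengths in m; the calibration is good to about 2 mm. A picture is of the moment at which its call begins: read the wrist's pose just before it.
- manip.job_done(): hands the job in; it is judged then, once.
The state is a dict: "time": time; "joint_pos": joint angles; "joint_vel": joint speeds; "joint_efforts": joint torques, N m; "tool_pos": TCP position; "tool_rot": TCP orientation; "contact_force": force on the tool from outside, world axes, zero at the start; "ft_torque": the same for the moment, N m; "gripper_width": opening from 0.0 (shut) to 1.0 (fully open); "grasp_force": force on a finger pad.
Only numpy, scipy, OpenCV 4.12 (cv2) and the standard library are available. Lean on these libraries where they do the work, as an engineer would, in place of code of your own. Each camera call takes 0.05 s, during which the arm holds its last target. There are 200 camera calls.

## Working session

There is one attempt and no reset: what is moved stays moved. The work goes in short steps, Python scripts to look and compute and a tool call to move; the robot and the scene stay as the last step left them, time stands still between calls to the robot, and variables do not carry over. Pictures are saved under pics/ and viewed, at most 10 in all, crops included, and the job is handed in when it is done.

Besides the shell and the picture viewer there is one more tool, called as name(argument=value, ...) on one line, values as JSON. servo_tool: Moves the arm, as the interface text tells. Its arguments: {"type":"object","properties":{"deltas":{"type":"array"}},"required":["deltas"]}

```bash
mkdir -p pics
cat > h.py <<'E'
import numpy as np, cv2
from plant import manip, grab_frame
from scipy.spatial.transform import Rotation as R
def cloud(f):
    z=f["z_map"]; v,u=np.mgrid[0:480,0:640]
    P=np.stack([(u-f["cx"])/f["fx"]*z,(v-f["cy"])/f["fy"]*z,z],-1)
    if "rvec" in f:
        Rm=cv2.Rodrigues(np.array(f["rvec"],float))[0]
        W=(P-np.array(f["tvec"]).ravel())@Rm
    else:
        s=f["state"]; T=np.array(f["T_tool_cam"]); q=s["tool_rot"]
        Rt=R.from_quat([q[1],q[2],q[3],q[0]]).as_matrix()
        W=(P@T[:3,:3].T+T[:3,3])@Rt.T+np.array(s["tool_pos"])
    W[z==0]=np.nan
    return W
def shot(name,png):
    s=manip.state(); f=grab_frame(name); f["state"]=s
    cv2.imwrite("pics/"+png,f["pixels"][:,:,::-1]); np.savez("pics/"+png[:-4]+".npz",W=cloud(f),rgb=f["pixels"])
    return f
E
python3 - <<'E'
from h import *
a=shot("scene","a.png"); b=shot("side","b.png")
for f in(a,b): print(f["fx"],f["rvec"],f["tvec"])
print(manip.state())
E
```

```text
582.7234174195944 [ 2.12520731  1.62587912 -0.4658952 ] [-0.07200815 -0.38828797  1.51723909]
474.9400664974085 [ 0.39619765 -2.84716693  1.00452036] [0.4528124  0.18196343 1.0343964 ]
{'time': 0.1, 'joint_pos': array([-1.35004038e+00,  5.33023478e-02,  1.61418831e+00, -6.73807505e-06,
        1.47604339e+00, -1.19012332e-01]), 'joint_vel': array([-0.00030547, -0.00136296, -0.00350436,  0.00141835, -0.00103977,
        0.00096514]), 'joint_efforts': array([ 5.44491595e-04, -3.94901597e+01, -3.71365178e+01, -1.14683126e-04,
        3.83053586e-03, -7.67466133e-06]), 'tool_pos': array([ 0.20816031, -0.58872034,  0.24415994]), 'tool_rot': array([-9.69270369e-04,  9.85603843e-01,  1.69068396e-01, -5.27090742e-05]), 'contact_force': array([-0.35346197,  0.08424652, -0.41898933]), 'ft_torque': array([-0.01070949,  0.03000368, -0.03940831]), 'grasp_force': 0.0, 'gripper_width': 0.9980207412112821}
```

View pics/a.png

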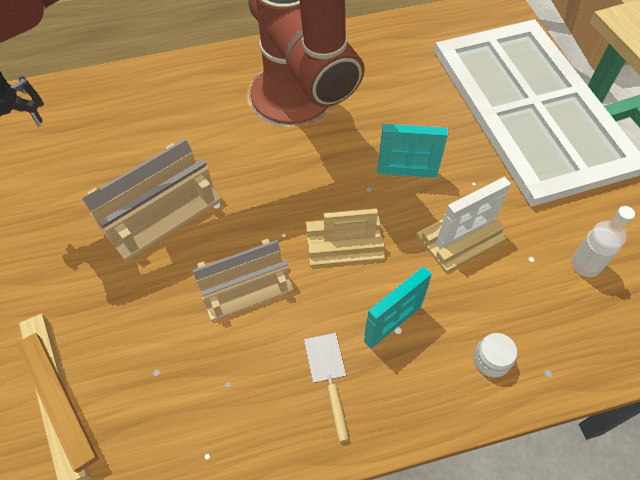

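View pics/b.png

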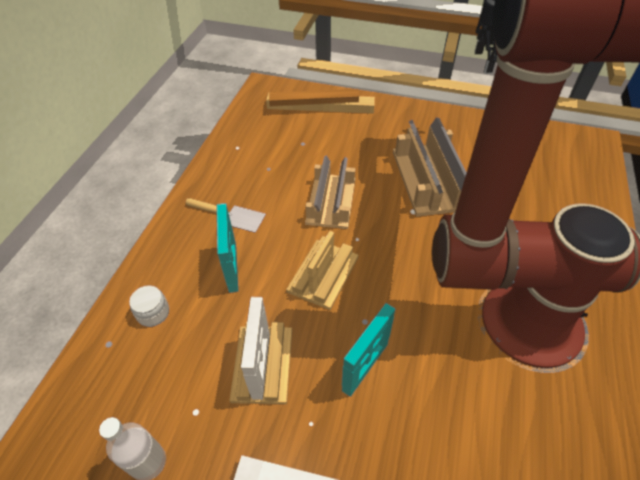

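The scene view shows the white sash at (475,212), the small rack at (243,280), the large rack at (155,200) and the panel at (345,235). The turquoise decoys are at (412,150) and (398,308). Next I'll measure poses from the depth maps.

Run:
```python
from h import *
def rect(P): 
    r=cv2.minAreaRect((P[:,:2]*1000).astype(np.float32)); return np.round(r[0],1),np.round(r[1],1),round(r[2],1),len(P)
boxes={"a":dict(sash=(415,175,515,275),rack=(190,235,300,325),panel=(300,205,390,270),big=(80,135,225,262)),
       "b":dict(sash=(228,290,295,405),rack=(303,150,358,230),panel=(285,230,360,310))}
for k in "ab":
    d=np.load(f"pics/{k}.npz"); W=d["W"]
    for n,(x0,y0,x1,y1) in boxes[k].items():
        P=W[y0:y1,x0:x1].reshape(-1,3); P=P[np.isfinite(P[:,2])]
        print(k,n,"zmax",np.round(np.percentile(P[:,2],[50,90,98,99.8]),4))
        for lo,hi in dict(sash=[(.156,.17),(.10,.15),(.028,.042)],rack=[(.076,.09),(.058,.08),(.02,.05)],panel=[(.106,.12),(.03,.04)],big=[(.01,.3)])[n]:
            Q=P[(P[:,2]>lo)&(P[:,2]<hi)]
            if len(Q)>5: print("  ",lo,hi,rect(Q),np.round(Q.mean(0),4))
```

```text
a sash zmax [0.0034 0.1436 0.1625 0.165 ]
   0.156 0.17 (array([532.5, 261.4]), array([ 24.6, 142.9]), 15.5, 708) [0.5336 0.2598 0.1613]
   0.1 0.15 (array([574.4, 196. ]), array([ 64.6, 284.6]), 32.9, 678) [0.5521 0.2382 0.1281]
   0.028 0.042 (array([533. , 254.8]), array([ 81.1, 164.7]), 14.3, 1241) [0.5518 0.2469 0.0353]
a rack zmax [0.0039 0.0694 0.0787 0.0814]
   0.076 0.09 (array([ 519.7, -225.8]), array([ 63. , 179.1]), 7.9, 562) [ 0.5211 -0.2268  0.0783]
   0.058 0.08 (array([ 521.4, -225.3]), array([105.4, 179.7]), 8.0, 1630) [ 0.5169 -0.2271  0.0698]
   0.02 0.05 (array([ 537.8, -223.1]), array([ 74.1, 179.9]), 7.6, 1244) [ 0.5287 -0.2257  0.0353]
a panel zmax [0.0147 0.0892 0.1114 0.1144]
   0.106 0.12 (array([475.7,  15.9]), array([109.2,  17.6]), 80.6, 318) [0.4766 0.0152 0.1106]
   0.03 0.04 (array([475.6,   5.2]), array([160.6,  82.6]), 79.9, 1150) [ 0.4899 -0.0043  0.035 ]
a big zmax [0.0031 0.098  0.1106 0.1136]
   0.01 0.3 (array([ 356.4, -342.2]), array([333.6, 255. ]), 24.5, 8666) [ 0.2971 -0.3758  0.0663]
b sash zmax [0.0106 0.1582 0.1608 0.1625]
   0.156 0.17 (array([529.6, 260.9]), array([ 22.8, 142. ]), 14.7, 896) [0.528  0.2657 0.1596]
   0.1 0.15 (array([518.8, 261.1]), array([ 21.9, 141.6]), 6.1, 350) [0.5157 0.289  0.1282]
   0.028 0.042 (array([529.9, 255.8]), array([ 80.8, 159.7]), 14.8, 1495) [0.514 0.266 0.034]
b rack zmax [0.0086 0.07   0.0769 0.0791]
   0.076 0.09 (array([ 516.4, -225.1]), array([ 61.8, 178.7]), 7.9, 159) [ 0.5177 -0.2194  0.0773]
   0.058 0.08 (array([ 516.9, -225.6]), array([ 62.9, 184.2]), 7.8, 696) [ 0.5176 -0.2167  0.0708]
   0.02 0.05 (array([ 517.3, -227. ]), array([108.5, 187.9]), 7.8, 486) [ 0.5114 -0.2017  0.0354]
b panel zmax [0.0023 0.0604 0.1093 0.1118]
   0.106 0.12 (array([472.4,  15.6]), array([110.6,  13. ]), 81.1, 235) [0.4729 0.0182 0.1093]
   0.03 0.04 (array([472.1,   5.8]), array([161.8,  80.7]), 80.3, 1058) [0.4666 0.0192 0.0336]
```

servo_tool(deltas=[[[100,0.0135,0.035,0.003,3.6],[100,0.0135,0.035,0.003,3.6],[100,0.0135,0.035,0.003,3.6],[100,0.0135,0.035,0.003,3.6],[100,0.0135,0.035,0.003,3.6],[100,0.0135,0.035,0.003,3.6],[100,0.0135,0.035,0.003,3.6],[100,0.0135,0.035,0.003,3.6]]])

```text
time: 0.9
tool_pos: [0.3164, -0.3076, 0.2689]
tool_rot: [-0.0, 0.912, 0.41, -0.0]
contact_force: [0.7, 0.8, -0.0]
gripper_width: 1.002
grasp_force: 0.0
```

servo_tool(deltas=[[[100,0.0135,0.035,0,3.6],[100,0.0135,0.035,0,3.6],[100,0.0135,0.035,0,3.6],[100,0.0135,0.035,0,3.6],[100,0.0135,0.035,0,3.6],[100,0.0135,0.035,0,3.6],[100,0.0135,0.035,0,3.6],[100,0.0135,0.035,0,3.6]]])

```text
time: 1.7
tool_pos: [0.4243, -0.0276, 0.2689]
tool_rot: [-0.0, 0.781, 0.624, -0.0]
contact_force: [1.1, -0.7, -0.5]
gripper_width: 1.002
grasp_force: 0.0
```

servo_tool(deltas=[[[100,0.0135,0.035,0,3.6],[100,0.0135,0.035,0,3.6],[100,0.0135,0.035,0,3.6],[100,0.0135,0.035,0,3.6],[100,0.0135,0.035,0,3.6],[100,0.0135,0.035,0,3.6],[100,0,0,0,0],[100,0,0,0,0]]])

```text
time: 2.5
tool_pos: [0.5049, 0.1811, 0.2685]
tool_rot: [-0.0, 0.651, 0.759, -0.001]
contact_force: [-0.3, -0.8, -0.1]
gripper_width: 1.002
grasp_force: 0.0
```

Run:
```python
from h import *
f=shot("wrist","w1.png"); d=np.load("pics/w1.npz"); W=d["W"]
P=W.reshape(-1,3); P=P[np.isfinite(P[:,2])]
for lo,hi in((.150,.17),(.028,.042)):
    m=((W[...,2]>lo)&(W[...,2]<hi)&(abs(W[...,0]-.53)<.12)&(abs(W[...,1]-.26)<.13)).astype(np.uint8)
    n,l,st,_=cv2.connectedComponentsWithStats(m)
    for i in range(1,n):
        if st[i,4]>300: print(lo,cv2.minAreaRect((W[l==i][:,:2]*1000).astype(np.float32)),st[i],W[l==i].mean(0))
s=manip.state();q=s["tool_rot"];print(s["tool_pos"],2*np.degrees(np.arctan2(q[2],q[1])))
```

```text
0.15 ((529.86376953125, 256.68365478515625), (22.477493286132812, 133.2891082763672), 14.729535102844238) [ 359    0   52  239 9536] [0.52782306 0.26143549 0.16113889]
0.028 ((566.4344482421875, 262.3468017578125), (4.219865798950195, 158.37429809570312), 14.74963665008545) [403  19  10 190 701] [0.56468689 0.2684324  0.03521208]
0.028 ((503.3436279296875, 245.97967529296875), (26.015426635742188, 160.19747924804688), 14.670401573181152) [ 310   26   46  191 5571] [0.50183159 0.25164982 0.03537873]
[0.50489795 0.18043004 0.26867183] 98.65898642577514
```

View pics/w1.png

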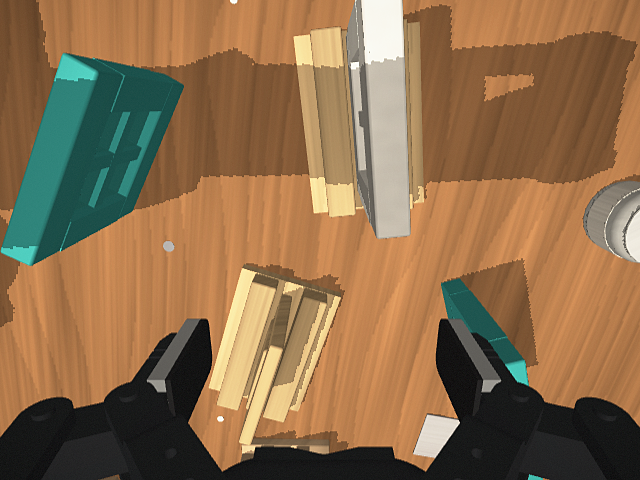

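The wrist view shows the sash's top rail running from (383,0) to (393,237), with its centre at about (0.530, 0.261) and yaw 14.75°. I'll move over it and descend.

servo_tool(deltas=[[[100,0.0085,0.027,0,2.0],[100,0.0085,0.027,0,2.0],[100,0.008,0.0265,0,2.1],[100,0,0,-0.02,0],[100,0,0,-0.02,0],[100,0,0,-0.02,0],[100,0,0,-0.02,0],[100,0,0,0,0]]])

```text
time: 3.35
tool_pos: [0.5283, 0.2591, 0.1857]
tool_rot: [-0.002, 0.611, 0.791, -0.003]
contact_force: [-0.6, -0.8, -0.6]
gripper_width: 0.996
grasp_force: 0.0
```

Run:
```python
from h import *
f=shot("wrist","w2.png"); W=np.load("pics/w2.npz")["W"]
m=((W[...,2]>.15)&(W[...,2]<.17)&(abs(W[...,0]-.53)<.1)&(abs(W[...,1]-.26)<.13)).astype(np.uint8)
n,l,st,_=cv2.connectedComponentsWithStats(m)
for i in range(1,n):
    if st[i,4]>300: print(cv2.minAreaRect((W[l==i][:,:2]*1000).astype(np.float32)),st[i],W[l==i].mean(0))
s=f["state"];q=s["tool_rot"];print(s["tool_pos"],2*np.degrees(np.arctan2(q[2],q[1])))
```

```text
((529.1114501953125, 259.78924560546875), (22.094131469726562, 139.9519500732422), 14.67796802520752) [  300   138    58   296 15123] [0.5265611  0.26939339 0.16135236]
[0.52827375 0.25911822 0.18567298] 104.64700121807523
```

View pics/w2.png

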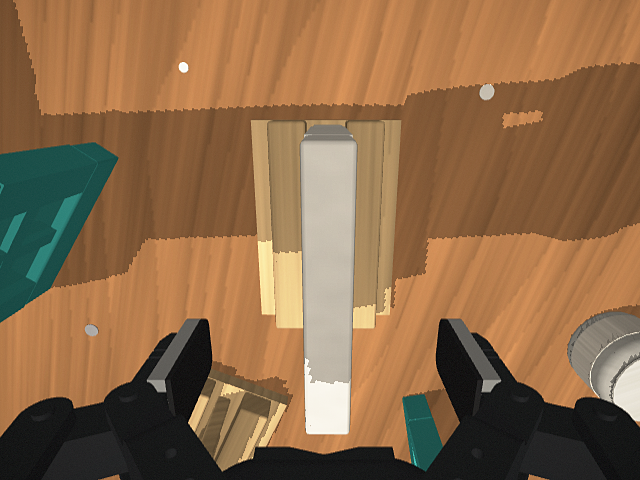

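The top rail sits at column 327, midway between the fingers at 210 and 437. I'll go down and close.

servo_tool(deltas=[[[100,0.001,0.001,-0.015,0],[100,0,0,-0.015,0],[100,0,0,-0.012,0],[100,0,0,0,0],[10,0,0,0,0],[10,0,0,0,0],[10,0,0,0,0],[10,0,0,0,0]]])

```text
time: 4.2
tool_pos: [0.5317, 0.2624, 0.148]
tool_rot: [0.0, 0.61, 0.792, 0.001]
contact_force: [0.2, -0.1, 0.3]
gripper_width: 0.331
grasp_force: 0.0
```

servo_tool(deltas=[[[0,0,0,0,0],[0,0,0,0,0],[0,0,0,0,0],[0,0,0,0,0],[0,0,0,0,0],[0,0,0,0,0],[0,0,0,0.003,0],[0,0,0,0.003,0]]])

```text
time: 5.0
tool_pos: [0.5303, 0.2618, 0.1515]
tool_rot: [-0.001, 0.61, 0.792, -0.001]
contact_force: [0.2, -0.1, -5.0]
gripper_width: 0.246
grasp_force: 59.1
```

servo_tool(deltas=[[[0,0,0,0.01,0],[0,0,0,0.02,0],[0,0,0,0.025,0],[0,0,0,0.03,0],[0,0,0,0.03,0],[0,0,0,0.03,0],[0,0,0,0.02,0],[0,0,0,0.01,0]]])

```text
time: 5.8
tool_pos: [0.5319, 0.2625, 0.3313]
tool_rot: [0.001, 0.61, 0.792, 0.002]
contact_force: [-0.4, -0.1, -4.5]
gripper_width: 0.248
grasp_force: 59.4
```

Run:
```python
from h import *
f=shot("wrist","w3.png"); shot("side","s3.png"); W=np.load("pics/w3.npz")["W"]
s=f["state"];q=s["tool_rot"];t=s["tool_pos"];y=2*np.degrees(np.arctan2(q[2],q[1]));print(t,y,s["contact_force"],s["ft_torque"],s["gripper_width"])
m=((abs(W[...,2]-t[2]-.016)<.02)&(abs(W[...,0]-.53)<.1)&(abs(W[...,1]-.26)<.13)).astype(np.uint8)
m[:,:290]=0;m[:,370:]=0
P=W[m>0];c,sn=np.cos(np.radians(y-90)),np.sin(np.radians(y-90))
L=(P[:,:2]-t[:2])@np.array([[c,-sn],[sn,c]])
print("local x/y range",np.percentile(L,[1,99],axis=0)*1000, cv2.minAreaRect((P[:,:2]*1000).astype(np.float32)),"ztop",np.median(P[:,2]))
A=np.c_[L,np.ones(len(L))];print("top slope",np.linalg.lstsq(A,P[:,2],rcond=None)[0])
```

```text
[0.53192564 0.26245174 0.33131507] 104.7687096217052 [-0.40884626 -0.10080206 -4.51196303] [-0.00203567 -0.00787379  0.02426404] 0.24815837391626405
local x/y range [[-11.25916312 -37.68721628]
 [ 13.24908356  67.95257715]] ((530.1353759765625, 275.829833984375), (29.49698829650879, 109.5198974609375), 14.62343978881836) ztop 0.3448092393386913
top slope [ 0.06392907 -0.01809706  0.34538299]
```

View pics/w3.png

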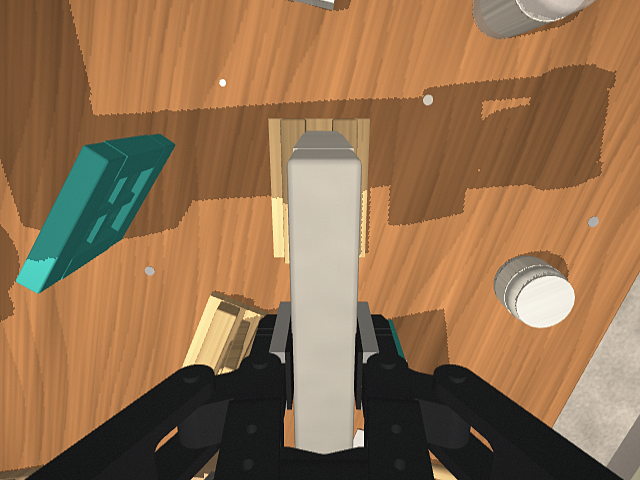

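View pics/s3.png

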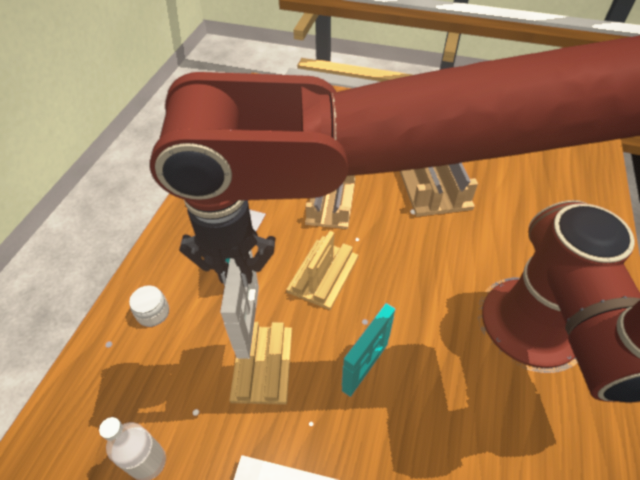

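The sash is held upright and clear of its stand. Its far end is at local y +68 mm. I'll carry it to above the small rack.

servo_tool(deltas=[[[0,-0.001,-0.02,0,-0.5],[0,-0.001,-0.035,0,-0.5],[0,-0.001,-0.038,0,-0.5],[0,-0.001,-0.038,0,-0.5],[0,-0.001,-0.038,0,-0.5],[0,-0.001,-0.038,0,-0.5],[0,-0.001,-0.038,0,-0.5],[0,-0.001,-0.038,0,-0.5]]])

```text
time: 6.7
tool_pos: [0.5223, -0.0221, 0.3259]
tool_rot: [-0.001, 0.638, 0.77, -0.001]
contact_force: [1.8, 0.7, -4.7]
gripper_width: 0.249
grasp_force: 59.3
```

servo_tool(deltas=[[[0,-0.001,-0.038,0,-0.5],[0,-0.001,-0.038,0,-0.5],[0,-0.001,-0.038,0,-0.5],[0,-0.001,-0.035,0,-0.5],[0,-0.001,-0.03,0,-0.5],[0,-0.001,-0.025,0,-0.4],[0,0,0,0,0],[0,0,0,0,0]]])

```text
time: 7.5
tool_pos: [0.5167, -0.2246, 0.3261]
tool_rot: [-0.002, 0.657, 0.754, -0.0]
contact_force: [-0.5, 0.4, -3.9]
gripper_width: 0.247
grasp_force: 59.3
```

Run:
```python
from h import *
f=shot("wrist","w4.png"); W=np.load("pics/w4.npz")["W"]
s=f["state"];q=s["tool_rot"];t=s["tool_pos"];y=2*np.degrees(np.arctan2(q[2],q[1]));print(t,y,s["contact_force"],s["gripper_width"])
for lo,hi in((.077,.086),(.005,.05)):
  m=((W[...,2]>lo)&(W[...,2]<hi)&(abs(W[...,0]-.517)<.08)&(abs(W[...,1]+.2255)<.12)).astype(np.uint8)
  n,l,st,_=cv2.connectedComponentsWithStats(m)
  for i in range(1,n):
    if st[i,4]>150: print(lo,cv2.minAreaRect((W[l==i][:,:2]*1000).astype(np.float32)),st[i],W[l==i].mean(0))
```

```text
[ 0.5166518  -0.22461917  0.32609763] 97.8137425624508 [-0.46634325  0.38439292 -3.85302202] 0.24665448823040856
0.077 ((480.0179443359375, -162.02093505859375), (8.224864959716797, 38.75075149536133), 6.874218463897705) [290 103  10  45 271] [ 0.48047864 -0.15887007  0.0783342 ]
0.077 ((533.7747802734375, -157.35684204101562), (8.297712326049805, 44.126853942871094), 8.74272632598877) [349 103  10  51 297] [ 0.53259296 -0.15427798  0.07826839]
0.005 ((460.1073303222656, -151.7310028076172), (19.557552337646484, 12.709909439086914), 7.791354656219482) [271 104  19  14 239] [ 0.45964923 -0.15206233  0.01335167]
0.005 ((505.9463806152344, -152.43528747558594), (28.138458251953125, 26.57716941833496), 7.882187843322754) [310 104  29  28 779] [ 0.50579472 -0.15234545  0.01343269]
0.005 ((549.2354125976562, -139.50491333007812), (19.02001953125, 12.750116348266602), 7.8478498458862305) [359 104  19  14 238] [ 0.54988205 -0.13965023  0.01313876]
0.005 ((470.00640869140625, -236.25376892089844), (17.78875160217285, 124.01448822021484), 6.734803676605225) [ 274  133   17  120 1470] [ 0.4692534 -0.2349127  0.0133905]
0.005 ((562.5905151367188, -223.5660858154297), (18.271268844604492, 123.98190307617188), 8.504417419433594) [ 358  133   17  120 1549] [ 0.56324057 -0.22283818  0.01337861]
```

View pics/w4.png

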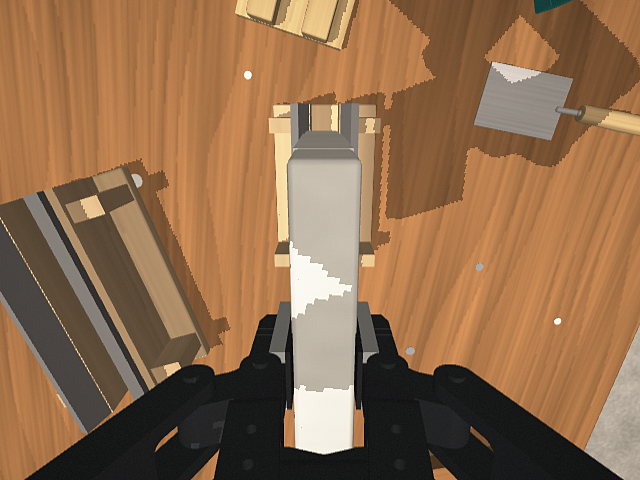

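The wrist view shows the slot floor patch (columns 310–339) and the lips (290–359) in line with the held sash (about 289–360). I'll lower it in stages.

servo_tool(deltas=[[[0,-0.0005,0,-0.015,0],[0,0,0,-0.02,0],[0,0,0,-0.02,0],[0,0,0,-0.02,0],[0,0,0,-0.015,0],[0,0,0,-0.01,0],[0,0,0,-0.005,0],[0,0,0,-0.005,0]]])

```text
time: 8.35
tool_pos: [0.5171, -0.2247, 0.2185]
tool_rot: [0.0, 0.657, 0.754, 0.0]
contact_force: [0.1, -0.0, -4.7]
gripper_width: 0.25
grasp_force: 59.2
```

servo_tool(deltas=[[[0,0,0,-0.005,0],[0,0,0,-0.005,0],[0,0,0,-0.005,0],[0,0,0,-0.005,0],[0,0,0,-0.005,0],[0,0,0,-0.004,0],[0,0,0,-0.003,0],[0,0,0,0,0]]])

```text
time: 9.15
tool_pos: [0.5165, -0.2246, 0.1856]
tool_rot: [-0.001, 0.657, 0.754, -0.0]
contact_force: [0.4, 0.7, -4.7]
gripper_width: 0.246
grasp_force: 59.2
```

servo_tool(deltas=[[[0,0,0,-0.004,0],[0,0,0,-0.004,0],[0,0,0,-0.004,0],[0,0,0,-0.004,0],[0,0,0,-0.004,0],[0,0,0,-0.004,0],[0,0,0,-0.004,0],[0,0,0,-0.002,0]]])

```text
time: 9.95
tool_pos: [0.5166, -0.2246, 0.1556]
tool_rot: [-0.0, 0.657, 0.754, -0.0]
contact_force: [-0.3, 0.3, -4.4]
gripper_width: 0.244
grasp_force: 59.4
```

servo_tool(deltas=[[[0,0,0,-0.001,0],[0,0,0,-0.001,0],[0,0,0,-0.001,0],[0,0,0,-0.001,0],[0,0,0,-0.001,0],[0,0,0,-0.001,0],[0,0,0,0,0],[0,0,0,0,0]]])

```text
time: 10.75
tool_pos: [0.5168, -0.2247, 0.1503]
tool_rot: [-0.0, 0.657, 0.754, -0.0]
contact_force: [-0.2, 0.4, -3.9]
gripper_width: 0.243
grasp_force: 59.4
```

Not in contact yet. I'll continue gently.

servo_tool(deltas=[[[0,0,0,-0.0005,0],[0,0,0,-0.0005,0],[0,0,0,-0.0005,0],[0,0,0,-0.0005,0],[0,0,0,-0.0005,0],[0,0,0,-0.0005,0],[0,0,0,0,0],[0,0,0,0,0]]])

```text
time: 11.55
tool_pos: [0.517, -0.2248, 0.1481]
tool_rot: [0.0, 0.657, 0.754, 0.0]
contact_force: [-2.1, 1.8, 2.3]
gripper_width: 0.247
grasp_force: 60.2
```

servo_tool(deltas=[[[0,0,0,-0.0005,0],[0,0,0,-0.0005,0],[0,0,0,0,0],[0,0,0,0,0],[0,0,0,0,0],[0,0,0,0,0],[0,0,0,0,0],[0,0,0,0,0]]])

```text
time: 12.35
tool_pos: [0.5171, -0.2248, 0.1481]
tool_rot: [0.0, 0.657, 0.754, 0.0]
contact_force: [-4.1, 3.7, 7.7]
gripper_width: 0.244
grasp_force: 61.0
```

Run:
```python
from h import *
f=shot("side","s5.png"); W=np.load("pics/s5.npz")["W"]
m=(W[...,2]>.135)&(W[...,2]<.2)&(abs(W[...,0]-.517)<.06)&(abs(W[...,1]+.2255)<.12)
g=f["pixels"].min(2)>110
P=W[m&g]; print(len(P),np.percentile(P[:,2],[50,80,90,95,99]),np.percentile(P[:,1],[1,99]))
cv2.imwrite("pics/s5c.png",cv2.resize(f["pixels"][90:250,230:430,::-1],(800,640))[:600])
```

```text
357 [0.15878971 0.16046979 0.16113241 0.16179321 0.18247816] [-0.26303765 -0.15311655]
```

View pics/s5c.png

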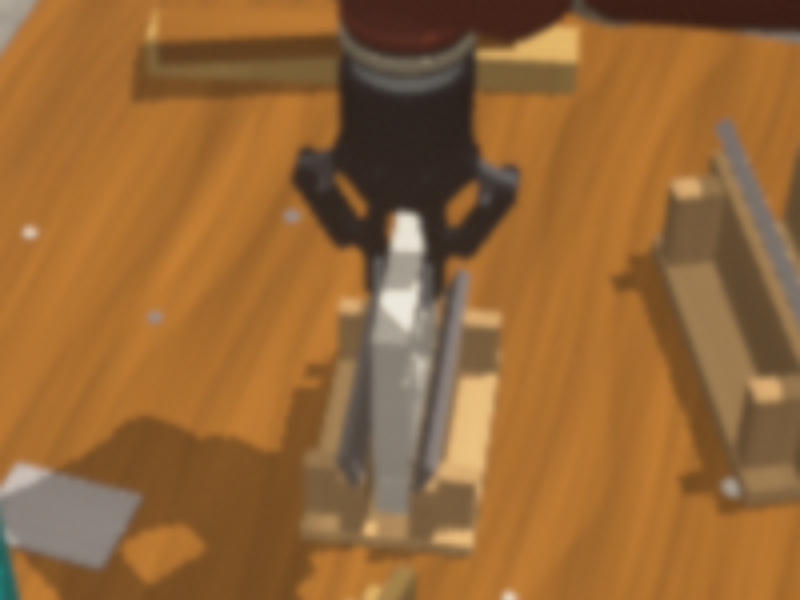

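The sash stands in the slot. Its top is at about 161 mm, the same as it read in the stand, and its near end is inset from the rack end (crop ~(390,510)). I'll release and lift away.

servo_tool(deltas=[[[0,0,0,0.0005,0],[30,0,0,0,0],[35,0,0,0,0],[50,0,0,0,0],[75,0,0,0,0],[100,0,0,0,0],[100,0,0,0,0],[100,0,0,0,0]]])

```text
time: 13.2
tool_pos: [0.5168, -0.2248, 0.1468]
tool_rot: [0.0, 0.657, 0.754, 0.0]
contact_force: [0.4, 0.2, -0.3]
gripper_width: 0.997
grasp_force: 0.0
```

servo_tool(deltas=[[[100,0,0,0.005,0],[100,0,0,0.01,0],[100,0,0,0.02,0],[100,0,0,0.02,0],[100,0,0,0.03,0],[100,0,0,0.02,0],[100,0,0,0,0],[100,0,0,0,0]]])

```text
time: 14.0
tool_pos: [0.5169, -0.2248, 0.2523]
tool_rot: [0.001, 0.657, 0.754, 0.0]
contact_force: [-0.3, 0.8, -0.2]
gripper_width: 1.002
grasp_force: 0.0
```

Run:
```python
from h import *
f=shot("wrist","w6.png"); W=np.load("pics/w6.npz")["W"]
m=((W[...,2]>.14)&(W[...,2]<.18)&(abs(W[...,0]-.517)<.05)&(abs(W[...,1]+.2255)<.1)).astype(np.uint8)
n,l,st,_=cv2.connectedComponentsWithStats(m)
for i in range(1,n):
    if st[i,4]>300: P=W[l==i];print(cv2.minAreaRect((P[:,:2]*1000).astype(np.float32)),np.median(P[:,2]),P.mean(0),np.linalg.lstsq(np.c_[P[:,:2]-P[:,:2].mean(0),np.ones(len(P))],P[:,2],rcond=None)[0])
print(manip.state()["tool_pos"],manip.state()["gripper_width"])
```

```text
((515.6375732421875, -227.07383728027344), (22.04517936706543, 140.1072998046875), 7.854452610015869) 0.1614123200410612 [ 0.51459052 -0.21954335  0.16131348] [ 0.001797   -0.00335121  0.16131348]
[ 0.516413   -0.22450919  0.25091504] 1.00099443132383
```

View pics/w6.png

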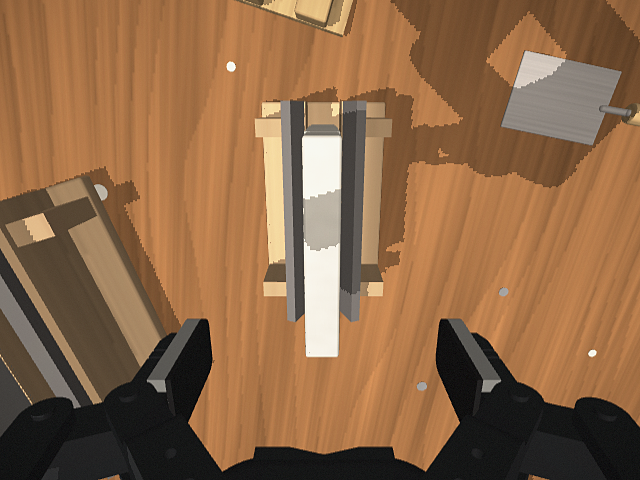

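The sash stands level in the slot between the lips at columns 285–365. Its top is at 161 mm and it is centred to about 2 mm, so both ends lie inside the rack.

```bash
python3 -c "
from plant import manip
print(manip.job_done())"
```

```text
the job is handed in; nothing more can be done
None
```

The sash stands upright and fully home in the small plywood rack's slot, released, with both ends inside the rack; the panel was not touched, and I handed the job in at about 14 s.

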